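Gather the stirring bars in the tray's pouring corner and hold them over the dish

TASK

Pick up the steel tray by its handle and tilt it, by about 30 degrees, so that all five loose stirring bars slide into its clipped corner, the one with the pouring lip; spill none. Finish holding it like that, still, with the lip over the middle of the white porcelain dish and about a hand's width above the dish's rim, ready to pour: do not pour, do not put the tray down or let go. Leave the dish where it stands and do not disturb the other things on the bench.

Things in the scene. Friction and masses are not known exactly. Their poses are not given: they have to be found in the camera images.
- tray: Open steel tray with carrying handle, 0.32 to 0.52 kg. 200 mm (its x) by 150 mm (y), walls 50 mm high, walls and floor 3 mm thick. Three corners are square; the +x,+y corner is clipped at 45 degrees (30 mm off each side) and has a pouring lip at the rim. Origin: centre of the underside, z up. It may face any way round.
- handle (a point): Middle of the handle, over the tray origin, 117 mm above its underside, with the tray's axes; the tray balances here. The handle is a flat steel bar along the tray's x, 14 mm wide (y) and 20 mm high (top at 127, underside at 107 mm), on a thin post at each end (x = +102, -102 mm) and free between. Grip it across its 14 mm.
- corner (a point): The clipped corner, inside, on the tray's floor: tray frame x = 82, y = 57, z = 3 mm.
- lip (a point): The outer end of the pouring lip at the rim of the clipped corner: tray frame x = 95.6, y = 70.6, z = 50 mm.
- dish: A round white porcelain bowl, 140 mm across the rim, 50 mm tall, 0.35 kg, standing loose on the bench. The origin is the centre of its underside.
- bar1_mid (a point): The middle of one of five loose white stirring bars in the tray: a short, fat, smooth round-ended rod 14 mm thick and 25 mm long, 11 g, very slippery (friction about 0.12), rolling easily. With the tray tilted about 30 degrees towards a corner they slide and roll there in a second or two.
- bar2_mid (a point): The middle of another such stirring bar.
- bar3_mid (a point): The middle of another such stirring bar.
- bar4_mid (a point): The middle of another such stirring bar.
- bar5_mid (a point): The middle of another such stirring bar.
- spatula: A lab spatula lying flat between the two working places, 160 mm long. Not part of the job.
- vial: A small amber jar 26 mm across and 55 mm tall, standing between the two working places. Not part of the job.
- beaker: An empty beaker 66 mm across, 85 mm tall, towards the back of the bench. Not part of the job.
- reagent: A reagent jar 60 mm across, 95 mm tall, towards the back of the bench. Not part of the job.
- weight: A brass calibration weight, 44 mm across, 58 mm tall, at the right side. Not part of the job.
- tipbox: A grey box 85 x 120 x 60 mm, at the left side. Not part of the job.
Not all that is in view belongs to the job. Of the things that look like the dish, take the one that is nearest to the robot's base at the start.

How it is judged:
At the end, for the whole second after the job is handed in: Held still by the fingers, clear of bench and dish; tilted 15 to 50 degrees, x and y sides both down towards the clipped corner by 5 degrees or more; all bar middles within 80 mm of site corner; lip end within 50 mm of the dish centre from above, 50 to 170 mm above its rim; dish upright (distance between each of bar1_mid, bar2_mid, bar3_mid, bar4_mid, bar5_mid and corner below 0.08 m and linear speed of tray below 0.03 m/s and angle between tray's own z axis and vertical between 0.26 and 0.87 rad and angle between tray's own x axis and vertical above 1.65 rad and angle between tray's own y axis and vertical above 1.65 rad and horizontal distance between lip and dish below 0.05 m and height (world z) of lip between 0.1 and 0.22 m and contact force between tray and the fingers above 1 N and contact force between tray and dish below 0.2 N and angle between dish's own z axis and vertical below 0.05 rad); the arm keeps its last pose, push and grip.
It fails at once if the dish is pushed more than 25 mm (distance of dish from where it was at the start of the episode above 0.025 m).
It fails at once if another thing on the bench is moved more than 25 mm (distance of any of spatula, vial, beaker, reagent, weight, tipbox from where it was at the start of the episode above 0.025 m).
It also fails if it takes over 58 s, if anything falls off the work surface, if the arm or the gripper's body presses on something with over 40 N, if the wrist force passes 120 N, or if a joint passes its speed limit or range.

ROBOT

A 6-joint arm with a two-finger parallel gripper is mounted at the origin on the work surface. World frame = base frame: x ahead of the robot, y to its left, z up, the work surface at z = 0. Lengths are in m, angles in rad, forces in N, time in s.
With the tool pointing down it reaches from about 0.3 to 0.775 m from the base axis. Payload 14.6 kg.
Tool frame: the origin (TCP) lies on the centre line of the jaws, within the pads' length; the fingertips stand 17 mm ahead of it and the grasp point (between the pads) lies 2 mm behind it; z points along the fingers, y is the direction in which the jaws open and shut (so a half turn about z gives the same grasp; the last joint's range is limited). The gripper opens to 94 mm and grips with 3 to 60 N. Pads are 16 mm wide; open, the fingers measure 119 mm over their backs; the gripper's body (75 mm by 177 mm) begins 78 mm behind the grasp point.
Start: joints at [-1.17, 0.3, 1.521, -0, 1.321, -0.067], TCP at [0.248, -0.491, 0.222] pointing down, gripper open.
Joint ranges: [-3.03, 3.03], [-0.79, 2.21], [0.23, 2.52], [-1.04, 4.18], [0, 3.07], [-2.55, 2.55]. Speed limits (rad/s): [2.22, 2.22, 2.57, 3.14, 3.14, 3.14].

INTERFACE

Orientations are given as a rotation vector (axis times angle).
In Python, from cell import observe, vision, workorder gives the robot as it stands.
- The arm moves only by the tool play_rows, never from a script. Its argument "motion" is a list of rows, each a list of 7 numbers: the shift along the tool's x, y, z in cm, then the turn, a rotation vector about the tool's x, y, z in degrees, then the opening, from -1 (shut) to 1 (fully open). In form: [[tx, ty, tz, rx, ry, rz, gripper], ...]. A call has 1 to 8 rows; each row shifts and turns the pose as measured when the row begins, along the tool's axes as they then stand; what a row does not reach is not made up. A row lasts 1/10 s, in which the tool goes at most 50 mm and 8.59 degrees, less where a joint would pass 70% of its speed; a pose out of reach is approached as far as the arm can. A call is refused whole if a number of a shift passes 5 or a number of a turn 8.59, either way. A call with a gripper value outside its range is refused whole. The fingers move at their own pace and stop on an object; "squeeze" is the grip in N (left out, the last holds). Time passes only in rows, so rows that do not move let the fingers close. It gives the time, the measured TCP pose, the force and the opening at its end, in the units of the state.
- observe(): the state, without advancing time (a new reading comes with each control period).
- vision.grab_frame(name): name is "side" or "top"; returns a dict with "frame" (420x560x3 uint8, red, green, blue), "depth" (420x560 float32, m along the optical axis (not along the pixel's ray), 0 where there is no reading), "mtx" (3x3 intrinsics, pixels), "rvec" (rotation vector, rad) and "tvec" (3), from world to camera coordinates, as OpenCV has them. Camera axes: x right, y down, z forward; pixel columns grow to the right and rows downward; lengths in m; the calibration is good to about 2 mm. A picture is of the moment at which its call begins.
- workorder.sign_off(): hands the job in, once; it reports no verdict.
The state is a dict: "time_s": time; "q": joint angles; "dq": joint speeds; "effort": joint torques, N m; "eef_pos": TCP position; "tool_rot": TCP orientation; "force": force on the tool from outside, world axes, zero at the start; "moment": the same for the moment, N m; "gripper_width": opening from 0.0 (shut) to 1.0 (fully open).
Only numpy, scipy, OpenCV 4.12 (cv2) and the standard library are available. Lean on these libraries where they do the work, as an engineer would, in place of code of your own. Each camera call takes 0.05 s, during which the arm holds its last target. There are 200 camera calls.

## Working session

There is one attempt and no reset: what is moved stays moved. The work goes in short steps, Python scripts to look and compute and a tool call to move; the robot and the scene stay as the last step left them, time stands still between calls to the robot, and variables do not carry over. Pictures are saved under pics/ and viewed, about 8 in all and at most 12, crops included, and the job is handed in when it is done.

Besides the shell and the picture viewer there is one more tool, called after "Emit:" as name([rows], argument=value, ...), one row to a line, values as JSON. play_rows: Moves the arm, as the interface text tells. Its arguments: {"type":"object","properties":{"motion":{"type":"array"},"squeeze":{"type":"number"}},"required":["motion"]}

```bash
mkdir -p pics && ls && cat > h.py <<'E'
import numpy as np, cv2
from cell import observe, vision, workorder
def grab(n):
    d=vision.grab_frame(n); d['R']=cv2.Rodrigues(np.array(d['rvec'],float))[0]; d['t']=np.array(d['tvec'],float).reshape(3); return d
def cloud(d):
    z=d['depth']; v,u=np.mgrid[:z.shape[0],:z.shape[1]]; K=d['mtx']
    p=np.stack([(u-K[0,2])/K[0,0]*z,(v-K[1,2])/K[1,1]*z,z],-1)
    return (p-d['t'])@d['R']
def save(d,n): cv2.imwrite('pics/'+n,d['frame'][...,::-1])
E
python3 - <<'E'
from h import *
for n in('top','side'):
    d=grab(n); save(d,n+'0.png'); np.savez(n+'0.npz',f=d['frame'],c=cloud(d)); print(n,-d['R'].T@d['t'],d['R'][2])
print(observe())
E
```

```text
pics
top [0.42650857 0.12704004 1.49280975] [ 0.10017194 -0.00773593 -0.99494007]
side [ 0.44058004 -0.98398437  1.24454291] [ 0.08575556  0.68513366 -0.72335182]
{'time_s': 0.1, 'q': array([-1.16961888e+00,  3.00444502e-01,  1.52150839e+00, -4.17084864e-05,
        1.32070886e+00, -6.66102059e-02]), 'dq': array([-0.00080106, -0.0009939 , -0.00261747,  0.00185892, -0.00056856,
       -0.00071759]), 'effort': array([ 1.56688275e-03, -5.32643330e+01, -3.53283870e+01,  7.10465619e-02,
        2.35170673e-02, -4.24592577e-05]), 'eef_pos': array([ 0.24790023, -0.49072059,  0.22193166]), 'tool_rot': array([-3.05502849e+00, -7.27890774e-01,  3.42086962e-04]), 'force': array([0.23122563, 0.46358761, 0.0834955 ]), 'moment': array([-0.02829295, -0.00852824,  0.02406829]), 'gripper_width': 1.0011007963516163}
```

View pics/top0.png

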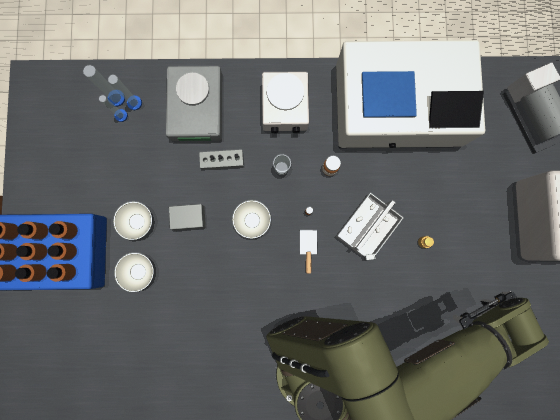

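View pics/side0.png

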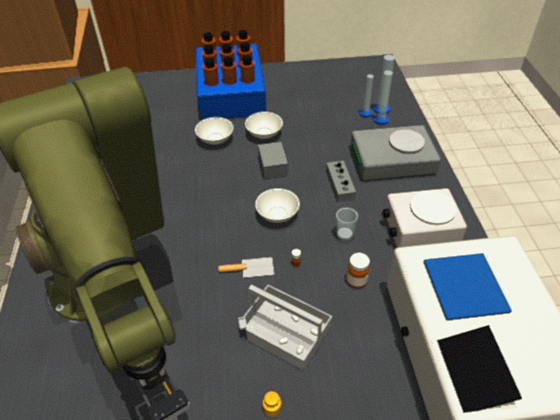

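```bash
python3 - <<'E'
from h import *
T=np.load('top0.npz');c=T['c'];f=T['f']
for n,(u,v) in dict(d1=(252,219),d2=(133,221),d3=(134,272),vial=(309,211),spat=(308,245),spatend=(309,270),reag=(332,165),weight=(427,242),tip=(186,217),beaker=(282,165)).items(): print(n,c[v,u].round(3))
# dish centre by rim points
for (u,v) in [(252,219),(133,221),(134,272)]:
    s=c[v-26:v+27,u-26:u+27].reshape(-1,3); s=s[(s[:,2]>.044)&(s[:,2]<.056)]; print('dish',(s.max(0)+s.min(0))/2,s.max(0)-s.min(0),len(s))
s=c[180:275,325:415].reshape(-1,3); b=s[(s[:,2]>.117)&(s[:,2]<.14)]
r=cv2.minAreaRect((b[:,:2]*1000).astype(np.float32)); print('bar',r,b[:,2].mean(),len(b))
b=s[(s[:,2]>.035)&(s[:,2]<.06)]
r=cv2.minAreaRect((b[:,:2]*1000).astype(np.float32)); print('rim',r,cv2.boxPoints(r),len(b))
S=np.load('side0.npz');f2=S['f'];c2=S['c']
s=c2[270:375,225:345].reshape(-1,3); b=s[(s[:,2]>.117)&(s[:,2]<.14)]
print('bar side',cv2.minAreaRect((b[:,:2]*1000).astype(np.float32)),len(b))
print('lip side',c2[324,243], 'lip top',c[257,371])
a=cv2.resize(f[185:270,325:415],None,fx=4.4,fy=4.4,interpolation=cv2.INTER_CUBIC); b=cv2.resize(f2[275:375,225:340],(430,374),interpolation=cv2.INTER_CUBIC)
cv2.imwrite('pics/crop.png',np.hstack([a,b])[...,::-1])
E
```

```text
d1 [0.564 0.207 0.007]
d2 [0.561 0.652 0.003]
d3 [0.372 0.644 0.002]
vial [ 0.587 -0.003  0.05 ]
spat [ 0.464 -0.001  0.003]
spatend [ 0.373 -0.001  0.026]
reag [ 0.747 -0.085  0.09 ]
weight [ 0.469 -0.426  0.056]
tip [0.569 0.442 0.06 ]
beaker [0.769 0.092 0.001]
dish [0.55842403 0.20676081 0.04952186] [0.13573989 0.13484665 0.01092059] 157
dish [0.55945316 0.63794015 0.04951317] [0.13558491 0.1357475  0.01079958] 177
dish [0.37397945 0.62895822 0.04967764] [0.13535084 0.13813564 0.01112964] 156
bar ((528.5069580078125, -224.61312866210938), (15.344460487365723, 208.21060180664062), 51.264556884765625) 0.1252814040866666 263
rim ((526.7838134765625, -224.73846435546875), (152.9442138671875, 207.52142333984375), 51.902740478515625) [[ 397.94464  -220.89912 ]
 [ 561.25665  -348.93948 ]
 [ 655.623    -228.5778  ]
 [ 492.31097  -100.537445]] 282
bar side ((526.1795043945312, -225.71359252929688), (17.696258544921875, 209.59095764160156), 51.916587829589844) 517
lip side [ 0.41931576 -0.2243462   0.05400511] lip top [ 0.41742713 -0.22524398  0.04155061]
```

View pics/crop.png

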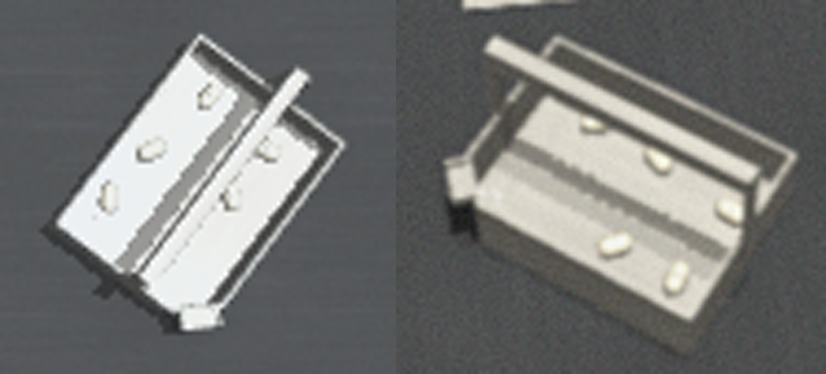

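```bash
cat >> h.py <<'E'
from scipy.spatial.transform import Rotation as Ro, Slerp
def plan(p1,R1,n,g):
    "rows (tool axes, cm / deg) from the measured pose to (p1,R1) in n equal steps"
    o=observe(); p0=o['eef_pos']; r=Slerp([0,1],Ro.concatenate([Ro.from_rotvec(o['tool_rot']),R1])); p1=np.array(p1)
    W=[(p0+(p1-p0)*s, r(s)) for s in np.linspace(0,1,n+1)]
    for (a,A),(b,B) in zip(W,W[1:]):
        print(list((A.inv().apply(b-a)*100).round(2))+list((A.inv()*B).as_rotvec(degrees=True).round(2))+[g])
def tray_R(yaw,tilt=0,direc=45):
    "tray orientation: x at yaw, then tilted down towards tray-frame direction direc"
    d=np.radians(direc); ax=np.array([-np.sin(d),np.cos(d),0])
    return Ro.from_euler('z',yaw,degrees=True)*Ro.from_rotvec(ax*np.radians(tilt))
# tool in the tray: tool z = -tray z, tool y = -tray y, tool x = +tray x
TOOL=Ro.from_matrix(np.array([[1,0,0],[0,-1,0],[0,0,-1.]]))
E
python3 - <<'E'
from h import *
plan([.527,-.225,.22],tray_R(141.8)*TOOL,16,1)
o=observe();print(Ro.from_rotvec(o['tool_rot']).as_matrix().round(2),(tray_R(141.8)*TOOL).as_matrix().round(2))
E
```

```text
[np.float64(2.31), np.float64(-0.7), np.float64(0.01), np.float64(-0.0), np.float64(-0.0), np.float64(-7.19), 1]
[np.float64(2.37), np.float64(-0.4), np.float64(0.01), np.float64(-0.0), np.float64(-0.0), np.float64(-7.19), 1]
[np.float64(2.41), np.float64(-0.1), np.float64(0.01), np.float64(-0.0), np.float64(-0.0), np.float64(-7.19), 1]
[np.float64(2.4), np.float64(0.2), np.float64(0.01), np.float64(-0.0), np.float64(-0.0), np.float64(-7.19), 1]
[np.float64(2.36), np.float64(0.5), np.float64(0.01), np.float64(-0.0), np.float64(-0.0), np.float64(-7.19), 1]
[np.float64(2.28), np.float64(0.79), np.float64(0.01), np.float64(-0.0), np.float64(-0.0), np.float64(-7.19), 1]
[np.float64(2.16), np.float64(1.07), np.float64(0.01), np.float64(-0.0), np.float64(-0.0), np.float64(-7.19), 1]
[np.float64(2.01), np.float64(1.33), np.float64(0.01), np.float64(-0.0), np.float64(-0.0), np.float64(-7.19), 1]
[np.float64(1.83), np.float64(1.57), np.float64(0.01), np.float64(-0.0), np.float64(-0.0), np.float64(-7.19), 1]
[np.float64(1.61), np.float64(1.79), np.float64(0.01), np.float64(-0.0), np.float64(-0.0), np.float64(-7.19), 1]
[np.float64(1.38), np.float64(1.97), np.float64(0.01), np.float64(-0.0), np.float64(-0.0), np.float64(-7.19), 1]
[np.float64(1.12), np.float64(2.13), np.float64(0.01), np.float64(-0.0), np.float64(-0.0), np.float64(-7.19), 1]
[np.float64(0.85), np.float64(2.26), np.float64(0.01), np.float64(-0.0), np.float64(-0.0), np.float64(-7.19), 1]
[np.float64(0.56), np.float64(2.34), np.float64(0.01), np.float64(-0.0), np.float64(-0.0), np.float64(-7.19), 1]
[np.float64(0.26), np.float64(2.39), np.float64(0.01), np.float64(-0.0), np.float64(-0.0), np.float64(-7.19), 1]
[np.float64(-0.04), np.float64(2.41), np.float64(0.01), np.float64(-0.0), np.float64(-0.0), np.float64(-7.19), 1]
[[ 0.89  0.45 -0.  ]
 [ 0.45 -0.89  0.  ]
 [ 0.   -0.   -1.  ]] [[-0.79  0.62  0.  ]
 [ 0.62  0.79  0.  ]
 [ 0.    0.   -1.  ]]
```

Emit:
play_rows([
  [2.3,-0.7,0,0,0,-7.2,1],
  [2.4,-0.4,0,0,0,-7.2,1],
  [2.4,-0.1,0,0,0,-7.2,1],
  [2.4,0.2,0,0,0,-7.2,1],
  [2.4,0.5,0,0,0,-7.2,1],
  [2.3,0.8,0,0,0,-7.2,1],
  [2.2,1.1,0,0,0,-7.2,1],
  [2.0,1.3,0,0,0,-7.2,1],
])

```text
time_s: 0.9
eef_pos: [0.3887, -0.3507, 0.2193]
tool_rot: [-2.287, -2.144, -0.002]
force: [-0.1, -0.7, -0.4]
gripper_width: 0.999
```

Emit:
play_rows([
  [1.8,1.6,0,0,0,-7.2,1],
  [1.6,1.8,0,0,0,-7.2,1],
  [1.4,2.0,0,0,0,-7.2,1],
  [1.1,2.1,0,0,0,-7.2,1],
  [0.9,2.2,0,0,0,-7.2,1],
  [0.6,2.3,0,0,0,-7.2,1],
  [0.3,2.4,0,0,0,-7.2,1],
  [0,2.4,0,0,0,-7.2,1],
])

```text
time_s: 1.7
eef_pos: [0.5234, -0.2027, 0.2171]
tool_rot: [-0.906, -2.998, -0.009]
force: [-0.6, -0.7, 0.3]
gripper_width: 1.004
```

```bash
sed -i "s/print(list(.*/print([float(x) for x in (A.inv().apply(b-a)*100).round(2)]+[float(x) for x in (A.inv()*B).as_rotvec(degrees=True).round(1)]+[g])/" h.py && python3 - <<'E'
from h import *
o=observe();print(o['eef_pos'],o['q'],o['time_s'])
plan([.527,-.225,.20],tray_R(141.8)*TOOL,4,1)
E
```

```text
[ 0.52339003 -0.20268783  0.21710455] [-0.43654241  0.33499638  1.487581    0.00411831  1.32950239 -1.42156494] 1.7
[-0.39, -0.42, 0.42, 0.0, -0.2, 1.1, 1]
[-0.4, -0.41, 0.42, 0.0, -0.2, 1.1, 1]
[-0.4, -0.4, 0.42, 0.0, -0.2, 1.1, 1]
[-0.41, -0.39, 0.43, 0.0, -0.2, 1.1, 1]
```

Emit:
play_rows([
  [-0.4,-0.4,0.4,0,-0.2,1.1,1],
  [-0.4,-0.4,0.4,0,-0.2,1.1,1],
  [-0.4,-0.4,0.4,0,-0.2,1.1,1],
  [-0.4,-0.4,0.4,0,-0.2,1.1,1],
  [0,0,0,0,0,0,1],
])

```text
time_s: 2.2
eef_pos: [0.5272, -0.226, 0.1983]
tool_rot: [1.032, 2.966, 0.002]
force: [-0.6, -0.2, 0.4]
gripper_width: 0.996
```

```bash
python3 - <<'E'
from h import *
o=observe();print(o['eef_pos'])
plan([.527,-.225,.115],tray_R(141.8)*TOOL,8,1)
d=grab('side');c=cloud(d);s=c[270:375,225:345].reshape(-1,3); save(d,'side1.png')
b=s[(s[:,2]>.120)&(s[:,2]<.133)];print(cv2.minAreaRect((b[:,:2]*1000).astype(np.float32)),len(b))
cv2.imwrite('pics/c1.png',cv2.resize(d['frame'][230:380,190:360],None,fx=4,fy=4)[...,::-1])
E
```

```text
[ 0.52721172 -0.22599164  0.19830686]
[0.01, 0.01, 1.04, 0.0, 0.0, -0.0, 1]
[0.01, 0.01, 1.04, 0.0, 0.0, -0.0, 1]
[0.01, 0.01, 1.04, 0.0, 0.0, -0.0, 1]
[0.01, 0.01, 1.04, 0.0, 0.0, -0.0, 1]
[0.01, 0.01, 1.04, 0.0, 0.0, -0.0, 1]
[0.01, 0.01, 1.04, 0.0, 0.0, -0.0, 1]
[0.01, 0.01, 1.04, 0.0, 0.0, -0.0, 1]
[0.01, 0.01, 1.04, 0.0, 0.0, -0.0, 1]
((526.5982055664062, -225.69857788085938), (18.39143180847168, 208.52796936035156), 51.68760681152344) 407
```

View pics/c1.png

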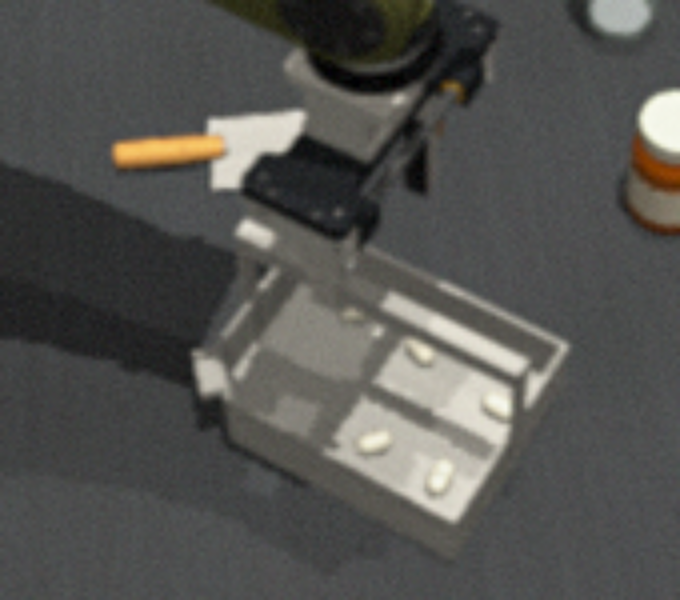

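The fingers straddle the handle at about its middle (crop pixel 300,260); five bars are in view and the lip is at (210,370). Descending now.

Emit:
play_rows([
  [0,0,1.2,0,0,0,1],
  [0,0,1.2,0,0,0,1],
  [0,0,1.2,0,0,0,1],
  [0,0,1.2,0,0,0,1],
  [0,0,1.2,0,0,0,1],
  [0,0,1.2,0,0,0,1],
  [0,0,1.1,0,0,0,1],
  [0,0,0,0,0,0,1],
])

```text
time_s: 3.05
eef_pos: [0.5265, -0.2254, 0.1071]
tool_rot: [-1.032, -2.967, -0.002]
force: [0.8, 0.1, 0.1]
gripper_width: 0.999
```

Emit:
play_rows([
  [0,0,0,0,0,0,-1],
  [0,0,0,0,0,0,-1],
  [0,0,0,0,0,0,-1],
  [0,0,0,0,0,0,-1],
  [0,0,0,0,0,0,-1],
  [0,0,0,0,0,0,-1],
  [0,0,0,0,0,0,-1],
  [0,0,0,0,0,0,-1],
], squeeze=55)

```text
time_s: 3.85
eef_pos: [0.5274, -0.2259, 0.1091]
tool_rot: [1.03, 2.964, 0.001]
force: [0.7, -0.5, 0.4]
gripper_width: 0.358
```

Emit:
play_rows([
  [0,0,-0.5,0,0,0,-1],
  [0,0,0,0,0,0,-1],
  [0,0,0,0,0,0,-1],
  [0,0,0,0,0,0,-1],
  [0,0,0,0,0,0,-1],
  [0,0,0,0,0,0,-1],
  [0,0,0,0,0,0,-1],
  [0,0,0,0,0,0,-1],
], squeeze=55)

```text
time_s: 4.65
eef_pos: [0.5274, -0.2256, 0.1143]
tool_rot: [1.03, 2.965, 0.002]
force: [0.4, 0.4, -0.8]
gripper_width: 0.139
```

Emit:
play_rows([
  [0,0,-0.5,0,0,0,-1],
  [0,0,-1,0,0,0,-1],
  [0,0,-1.5,0,0,0,-1],
  [0,0,-1.5,0,0,0,-1],
  [0,0,-1.5,0,0,0,-1],
  [0,0,-1,0,0,0,-1],
  [0,0,-0.5,0,0,0,-1],
  [0,0,0,0,0,0,-1],
])

```text
time_s: 5.45
eef_pos: [0.5255, -0.2253, 0.1928]
tool_rot: [-1.031, -2.965, -0.002]
force: [0.2, -0.1, -6.7]
gripper_width: 0.145
```

```bash
python3 - <<'E'
from h import *
o=observe();print(o['eef_pos'],o['force'],o['moment'],o['gripper_width'])
d=grab('side');save(d,'side2.png')
az=np.degrees(np.arctan2(.207,.559)); yaw=az+180-36.4; print('yaw',yaw)
# final handle position, tray tilted
R=tray_R(yaw,30,42); lip=R.apply([.0956,.0706,-.067]); h=np.array([.559,.207,.15])-lip
print('final TCP',h,'x,y down',np.degrees(np.arcsin(-R.as_matrix()[2,:2])))
E
```

```text
[ 0.52547218 -0.2253368   0.19278698] [ 0.2047931  -0.08414019 -6.658696  ] [ 0.05892568 -0.11080529  0.02832691] 0.1449469588346421
yaw 163.919798498401
final TCP [0.62603139 0.22678794 0.26716634] x,y down [21.81262478 19.54610643]
```

View pics/side2.png

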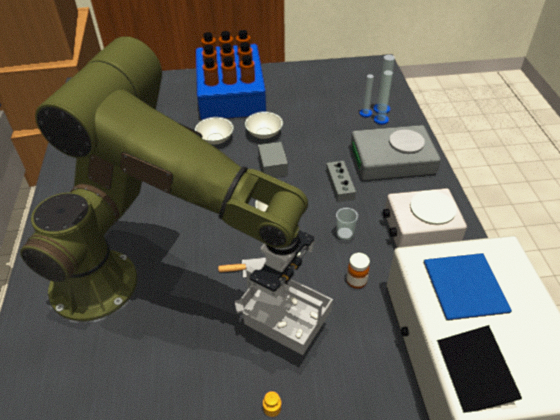

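The tray is off the bench (around pixel 285,315), level, with the bars still inside and the bench undisturbed. Raising further.

Emit:
play_rows([
  [0,0,-0.6,0,0,0,-1],
  [0,0,-1.3,0,0,0,-1],
  [0,0,-1.8,0,0,0,-1],
  [0,0,-1.8,0,0,0,-1],
  [0,0,-1.8,0,0,0,-1],
  [0,0,-1.3,0,0,0,-1],
  [0,0,-0.6,0,0,0,-1],
  [0,0,0,0,0,0,-1],
])

```text
time_s: 6.3
eef_pos: [0.525, -0.2252, 0.29]
tool_rot: [-1.03, -2.961, -0.003]
force: [0.1, 0.4, -5.7]
gripper_width: 0.143
```

```bash
python3 - <<'E'
from h import *
o=observe();print(o['eef_pos'],o['q'])
plan([.626,.227,.30],tray_R(163.9)*TOOL,24,-1)
E
```

```text
[ 0.52497623 -0.22520006  0.28998184] [-4.69785944e-01  3.11115626e-01  1.35074268e+00  9.94246982e-04
  1.48656711e+00 -1.37133293e+00]
[0.84, 1.74, -0.04, 0.0, -0.0, -0.9, -1]
[0.81, 1.75, -0.04, 0.0, -0.0, -0.9, -1]
[0.78, 1.77, -0.04, 0.0, -0.0, -0.9, -1]
[0.75, 1.78, -0.04, 0.0, -0.0, -0.9, -1]
[0.72, 1.79, -0.04, 0.0, -0.0, -0.9, -1]
[0.7, 1.8, -0.04, 0.0, -0.0, -0.9, -1]
[0.67, 1.81, -0.04, 0.0, -0.0, -0.9, -1]
[0.64, 1.82, -0.04, 0.0, -0.0, -0.9, -1]
[0.61, 1.83, -0.04, 0.0, -0.0, -0.9, -1]
[0.58, 1.84, -0.04, 0.0, -0.0, -0.9, -1]
[0.55, 1.85, -0.04, 0.0, -0.0, -0.9, -1]
[0.52, 1.86, -0.04, 0.0, -0.0, -0.9, -1]
[0.49, 1.87, -0.04, 0.0, -0.0, -0.9, -1]
[0.46, 1.88, -0.04, 0.0, -0.0, -0.9, -1]
[0.43, 1.88, -0.04, 0.0, -0.0, -0.9, -1]
[0.4, 1.89, -0.04, 0.0, -0.0, -0.9, -1]
[0.37, 1.9, -0.04, 0.0, -0.0, -0.9, -1]
[0.34, 1.9, -0.04, 0.0, -0.0, -0.9, -1]
[0.3, 1.91, -0.04, 0.0, -0.0, -0.9, -1]
[0.27, 1.91, -0.04, 0.0, -0.0, -0.9, -1]
[0.24, 1.92, -0.04, 0.0, -0.0, -0.9, -1]
[0.21, 1.92, -0.04, 0.0, -0.0, -0.9, -1]
[0.18, 1.92, -0.04, 0.0, -0.0, -0.9, -1]
[0.15, 1.92, -0.04, 0.0, -0.0, -0.9, -1]
```

Emit:
play_rows([
  [0.3,0.6,0,0,0,-0.3,-1],
  [0.5,1.2,0,0,0,-0.6,-1],
  [0.8,1.8,0,0,0,-0.9,-1],
  [0.8,1.8,0,0,0,-0.9,-1],
  [0.7,1.8,0,0,0,-0.9,-1],
  [0.7,1.8,0,0,0,-0.9,-1],
  [0.7,1.8,0,0,0,-0.9,-1],
  [0.6,1.8,0,0,0,-0.9,-1],
])

```text
time_s: 7.1
eef_pos: [0.5567, -0.0829, 0.2851]
tool_rot: [-0.852, -3.008, -0.006]
force: [-0.7, -0.5, -5.4]
gripper_width: 0.144
```

Emit:
play_rows([
  [0.6,1.8,0,0,0,-0.9,-1],
  [0.6,1.8,0,0,0,-0.9,-1],
  [0.6,1.8,0,0,0,-0.9,-1],
  [0.5,1.9,0,0,0,-0.9,-1],
  [0.5,1.9,0,0,0,-0.9,-1],
  [0.5,1.9,0,0,0,-0.9,-1],
  [0.4,1.9,0,0,0,-0.9,-1],
  [0.4,1.9,0,0,0,-0.9,-1],
])

```text
time_s: 7.9
eef_pos: [0.5892, 0.0836, 0.28]
tool_rot: [-0.638, -3.051, -0.007]
force: [-0.0, -0.0, -6.0]
gripper_width: 0.144
```

```bash
python3 - <<'E'
from h import *
o=observe();print(o['eef_pos'],o['q'],o['force'])
plan([.626,.227,.30],tray_R(163.9)*TOOL,7,-1)
E
```

```text
[0.58919436 0.08356948 0.28000863] [ 0.07461166  0.38083254  1.28107669  0.01113254  1.50259887 -1.08497994] [-0.03918298 -0.01558629 -5.96769872]
[0.35, 2.09, -0.28, 0.0, -0.2, -1.1, -1]
[0.31, 2.09, -0.28, 0.0, -0.2, -1.1, -1]
[0.27, 2.1, -0.28, 0.0, -0.2, -1.1, -1]
[0.23, 2.1, -0.28, 0.0, -0.2, -1.1, -1]
[0.18, 2.11, -0.28, 0.0, -0.2, -1.1, -1]
[0.14, 2.11, -0.28, 0.0, -0.2, -1.1, -1]
[0.1, 2.11, -0.29, 0.0, -0.2, -1.1, -1]
```

Emit:
play_rows([
  [0.4,2.1,-0.3,0,-0.2,-1.1,-1],
  [0.3,2.1,-0.3,0,-0.2,-1.1,-1],
  [0.3,2.1,-0.3,0,-0.2,-1.1,-1],
  [0.2,2.1,-0.3,0,-0.2,-1.1,-1],
  [0.2,1.8,-0.3,0,-0.2,-1.1,-1],
  [0.1,1.2,-0.3,0,-0.2,-1,-1],
  [0.1,0.6,-0.2,0,0,-0.5,-1],
  [0,0,0,0,0,0,-1],
])

```text
time_s: 8.7
eef_pos: [0.6136, 0.2162, 0.2944]
tool_rot: [-0.426, -3.098, 0.001]
force: [-0.0, -1.0, -5.1]
gripper_width: 0.144
```

```bash
python3 - <<'E'
from h import *
o=observe();print(o['eef_pos'],o['q'],o['force'])
plan([.626,.227,.28],tray_R(163.9,30,45)*TOOL,15,-1)
E
```

```text
[0.61362282 0.21618456 0.29444846] [ 0.28055658  0.50608253  1.07201912  0.00483274  1.57662699 -1.01666156] [-0.02741949 -1.04116578 -5.12237886]
[-0.06, 0.09, 0.1, -1.4, -1.5, 0.0, -1]
[-0.06, 0.09, 0.1, -1.4, -1.5, 0.0, -1]
[-0.06, 0.09, 0.1, -1.4, -1.5, 0.0, -1]
[-0.05, 0.08, 0.11, -1.4, -1.5, 0.0, -1]
[-0.05, 0.08, 0.11, -1.4, -1.5, 0.0, -1]
[-0.05, 0.08, 0.11, -1.4, -1.5, 0.0, -1]
[-0.04, 0.08, 0.12, -1.4, -1.5, 0.0, -1]
[-0.04, 0.07, 0.12, -1.4, -1.5, 0.0, -1]
[-0.04, 0.07, 0.12, -1.4, -1.5, 0.0, -1]
[-0.04, 0.07, 0.12, -1.4, -1.5, 0.0, -1]
[-0.03, 0.06, 0.13, -1.4, -1.5, 0.0, -1]
[-0.03, 0.06, 0.13, -1.4, -1.5, 0.0, -1]
[-0.03, 0.06, 0.13, -1.4, -1.5, 0.0, -1]
[-0.02, 0.05, 0.13, -1.4, -1.5, 0.0, -1]
[-0.02, 0.05, 0.14, -1.4, -1.5, 0.0, -1]
```

Emit:
play_rows([
  [0,0.1,0.1,-1.0,-1.0,0,-1],
  [-0.1,0.1,0.1,-1.5,-1.5,0,-1],
  [0,0.1,0.1,-1.5,-1.5,0,-1],
  [-0.1,0.1,0.1,-1.5,-1.5,0,-1],
  [0,0.1,0.1,-1.5,-1.5,0,-1],
  [-0.1,0.1,0.1,-1.5,-1.5,0,-1],
  [0,0.1,0.1,-1.5,-1.5,0,-1],
  [-0.1,0.1,0.1,-1.5,-1.5,0,-1],
], squeeze=60)

```text
time_s: 9.5
eef_pos: [0.6192, 0.2176, 0.285]
tool_rot: [0.41, 2.886, 0.252]
force: [0.4, -0.4, -4.5]
gripper_width: 0.145
```

```bash
python3 - <<'E'
from h import *
o=observe();print(o['eef_pos'],o['force'],o['q'])
print((Ro.from_rotvec(o['tool_rot'])*TOOL.inv()).as_matrix().round(2))
plan([.626,.227,.28],tray_R(163.9,30,45)*TOOL,8,-1)
d=grab('side');save(d,'side3.png')
E
```

```text
[0.61920368 0.2175717  0.28497309] [ 0.44686579 -0.41303854 -4.50121566] [ 0.2531942   0.35447025  1.32686741  0.0802889   1.1954353  -1.05497671]
[[-0.94 -0.25 -0.24]
 [ 0.29 -0.95 -0.14]
 [-0.19 -0.2   0.96]]
[-0.03, 0.12, 0.1, -1.2, -1.3, -0.0, -1]
[-0.03, 0.12, 0.1, -1.2, -1.3, -0.0, -1]
[-0.03, 0.12, 0.1, -1.2, -1.3, -0.0, -1]
[-0.03, 0.11, 0.11, -1.2, -1.3, -0.0, -1]
[-0.02, 0.11, 0.11, -1.2, -1.3, -0.0, -1]
[-0.02, 0.11, 0.11, -1.2, -1.3, -0.0, -1]
[-0.02, 0.11, 0.11, -1.2, -1.3, -0.0, -1]
[-0.02, 0.1, 0.12, -1.2, -1.3, -0.0, -1]
```

View pics/side3.png

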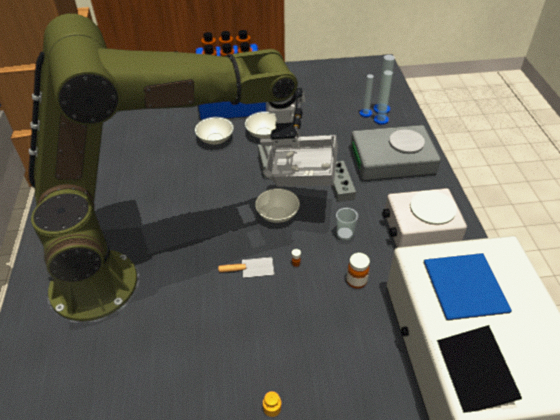

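The tray hangs around (300,158) with its lip at about (263,155), nearly over the dish at (277,205). It is already about 16 degrees down towards the lip, and nothing has been disturbed. I'll continue to 30 degrees.

Emit:
play_rows([
  [0,0.1,0.1,-1.2,-1.3,0,-1],
  [-0.1,0.1,0.1,-1.2,-1.3,0,-1],
  [0,0.1,0.1,-1.2,-1.3,0,-1],
  [0,0.1,0.1,-1.2,-1.3,0,-1],
  [0,0.1,0.1,-1.2,-1.3,0,-1],
  [0,0.1,0.1,-1.0,-1.0,0,-1],
  [0,0.1,0.1,-0.5,-0.5,0,-1],
  [0,0,0,0,0,0,-1],
])

```text
time_s: 10.35
eef_pos: [0.6217, 0.2192, 0.2781]
tool_rot: [0.397, 2.716, 0.388]
force: [-0.0, -0.1, -5.2]
gripper_width: 0.148
```

Emit:
play_rows([
  [0,0,0,0,0,0,-1],
  [0,0,0,0,0,0,-1],
  [0,0,0,0,0,0,-1],
  [0,0,0,0,0,0,-1],
  [0,0,0,0,0,0,-1],
  [0,0,0,0,0,0,-1],
  [0,0,0,0,0,0,-1],
  [0,0,0,0,0,0,-1],
])

```text
time_s: 11.15
eef_pos: [0.6217, 0.2188, 0.278]
tool_rot: [0.397, 2.719, 0.386]
force: [-0.1, -0.3, -5.9]
gripper_width: 0.143
```

Emit:
play_rows([
  [0,0,0,0,0,0,-1],
  [0,0,0,0,0,0,-1],
  [0,0,0,0,0,0,-1],
  [0,0,0,0,0,0,-1],
  [0,0,0,0,0,0,-1],
  [0,0,0,0,0,0,-1],
  [0,0,0,0,0,0,-1],
  [0,0,0,0,0,0,-1],
])

```text
time_s: 11.95
eef_pos: [0.6217, 0.2188, 0.278]
tool_rot: [0.397, 2.719, 0.386]
force: [0.2, 0.1, -5.4]
gripper_width: 0.142
```

```bash
python3 - <<'E'
from h import *
o=observe();print(o['eef_pos'],o['force'],o['q'])
R=Ro.from_rotvec(o['tool_rot'])*TOOL.inv()
M=R.as_matrix();print(np.degrees(np.arcsin(-M[2,:2])),np.degrees(np.arccos(M[2,2])))
print('lip pred',o['eef_pos']+R.apply([.0956,.0706,-.067+.0005]))
ds=[]
for n in('side','top'):
    d=grab(n);c=cloud(d);np.savez(n+'4.npz',f=d['frame'],c=c)
    P=(np.array([o['eef_pos']+R.apply(q) for q in [[.0956,.0706,-.067],[.082,.057,-.114],[0,0,-.06]]])@d['R'].T+d['t'])@d['mtx'].T
    P=P[:,:2]/P[:,2:];print(n,P.round());u,v=P[2].astype(int)
    a=d['frame'][max(v-60,0):v+60,max(u-65,0):u+65]; ds.append(cv2.resize(a,(400,370),interpolation=cv2.INTER_CUBIC))
cv2.imwrite('pics/c4.png',np.hstack(ds)[...,::-1])
E
```

```text
[0.62168901 0.2188109  0.27801824] [ 0.17584025  0.09400739 -5.40838954] [ 0.23879823  0.27482501  1.48485485  0.14180135  0.94015022 -1.09973287]
[18.22751042 18.3659733 ] 26.358013307216307
lip pred [0.54653305 0.19848877 0.1662839 ]
side [[273. 179.]
 [283. 182.]
 [304. 154.]]
top [[252. 220.]
 [247. 211.]
 [241. 188.]]
```

View pics/c4.png

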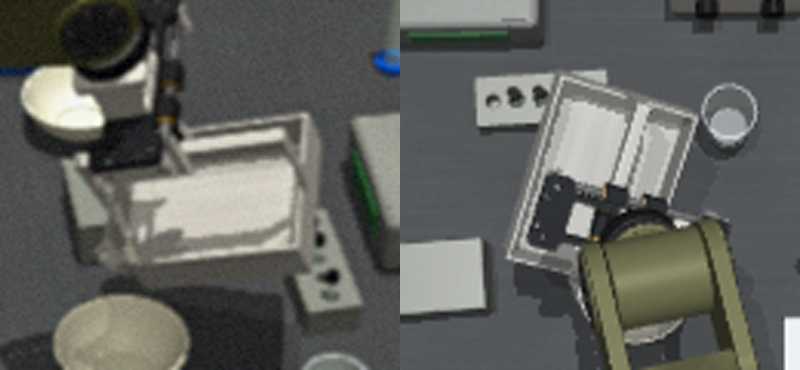

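```bash
cat >> h.py <<'E'
def pose(yaw,tilt,direc,lip=(.559,.207,.155)):
    R=tray_R(yaw,tilt,direc); return np.array(lip)-R.apply([.0956,.0706,-.067]), R*TOOL
def arc(ps,g=-1):
    o=observe(); a,A=o['eef_pos'],Ro.from_rotvec(o['tool_rot']); print(a.round(4),'q',o['q'].round(2))
    M=(A*TOOL.inv()).as_matrix(); print('xdown,ydown,tilt,yaw',np.degrees(np.arcsin(-M[2,:2])).round(1),np.degrees(np.arccos(M[2,2])).round(1),np.degrees(np.arctan2(M[1,0],M[0,0])).round(1),'lip',(a+M@[.0956,.0706,-.067]).round(3))
    for b,B in ps:
        print([float(x) for x in (A.inv().apply(b-a)*100).round(1)]+[float(x) for x in (A.inv()*B).as_rotvec(degrees=True).round(1)]+[g]); a,A=b,B
E
python3 - <<'E'
from h import *
# measured floor plane of the tray, side view
c=np.load('side4.npz')['c']; f=np.load('side4.npz')['f']
s=c[94+int(195/3.08):94+int(235/3.08),239+int(200/3.08):239+int(285/3.08)].reshape(-1,3); m=s.mean(0); n=np.linalg.svd(s-m)[2][2]; n*=np.sign(n[2]); print('floor normal',n,np.degrees(np.arccos(n[2])))
o=observe(); print('tool says',(Ro.from_rotvec(o['tool_rot'])*TOOL.inv()).as_matrix()[:,2])
print('below: yaw arc')
arc([pose(y,t,43) for y,t in zip([163,160,156,152,148,144,140,136],[27,27.5,28,28.5,29,29.5,30,30])])
E
```

```text
floor normal [-0.37325453 -0.18381775  0.90933607] 24.586237922240844
tool says [-0.38991104 -0.21240884  0.89602001]
below: yaw arc
[0.6217 0.2188 0.278 ] q [ 0.24  0.27  1.48  0.14  0.94 -1.1 ]
xdown,ydown,tilt,yaw [18.2 18.4] 26.4 160.2 lip [0.547 0.199 0.166]
[-0.3, 0.7, 1.5, 0.4, -1.3, 0.1, -1]
[-0.2, -0.4, -0.1, 0.7, -1.3, 2.7, -1]
[-0.2, -0.5, -0.2, 1.0, -1.6, 3.5, -1]
[-0.2, -0.5, -0.2, 1.0, -1.7, 3.5, -1]
[-0.2, -0.5, -0.2, 1.1, -1.7, 3.5, -1]
[-0.2, -0.5, -0.2, 1.1, -1.7, 3.5, -1]
[-0.2, -0.5, -0.2, 1.1, -1.7, 3.5, -1]
[-0.3, -0.4, -0.1, 1.5, -1.4, 3.5, -1]
```

Emit:
play_rows([
  [-0.3,0.5,0.7,0.4,-0.7,0.1,-1],
  [-0.2,-0.2,0.5,0.7,-1.3,2.0,-1],
  [-0.2,-0.5,0,1.0,-1.6,3.0,-1],
  [-0.2,-0.5,-0.2,1.0,-1.7,3.5,-1],
  [-0.2,-0.5,-0.2,1.1,-1.7,3.5,-1],
  [-0.2,-0.5,-0.2,1.1,-1.7,3.5,-1],
  [-0.2,-0.5,-0.2,1.1,-1.7,3.5,-1],
  [-0.3,-0.4,-0.1,1.5,-1.5,3.5,-1],
])

```text
time_s: 12.85
eef_pos: [0.6283, 0.192, 0.2702]
tool_rot: [0.984, 2.447, 0.244]
force: [0.0, 0.1, -5.1]
gripper_width: 0.144
```

```bash
python3 - <<'E'
from h import *
arc([pose(y,30,43) for y in 135-4*np.arange(8)])
E
```

```text
[0.6283 0.192  0.2702] q [ 0.3   0.26  1.54 -0.22  0.85 -0.4 ]
xdown,ydown,tilt,yaw [21.9 19.6] 30.1 132.1 lip [0.56  0.206 0.153]
[-0.1, -0.1, -0.2, 0.2, -0.0, 1.2, -1]
[-0.3, -0.4, -0.1, 1.5, -1.4, 3.5, -1]
[-0.3, -0.4, -0.1, 1.5, -1.4, 3.5, -1]
[-0.3, -0.4, -0.1, 1.5, -1.4, 3.5, -1]
[-0.3, -0.4, -0.1, 1.5, -1.4, 3.5, -1]
[-0.3, -0.4, -0.1, 1.5, -1.4, 3.5, -1]
[-0.3, -0.4, -0.1, 1.5, -1.4, 3.5, -1]
[-0.3, -0.4, -0.1, 1.5, -1.4, 3.5, -1]
```

Emit:
play_rows([
  [-0.2,-0.3,-0.1,1.0,-0.8,2.5,-1],
  [-0.3,-0.4,-0.1,1.5,-1.4,3.5,-1],
  [-0.3,-0.4,-0.1,1.5,-1.4,3.5,-1],
  [-0.3,-0.4,-0.1,1.5,-1.4,3.5,-1],
  [-0.3,-0.4,-0.1,1.5,-1.4,3.5,-1],
  [-0.3,-0.4,-0.1,1.5,-1.4,3.5,-1],
  [-0.3,-0.4,-0.1,1.5,-1.4,3.5,-1],
  [-0.3,-0.4,-0.1,1.5,-1.4,3.5,-1],
])

```text
time_s: 13.65
eef_pos: [0.613, 0.1612, 0.2731]
tool_rot: [1.616, 2.052, 0.058]
force: [0.1, -0.3, -4.8]
gripper_width: 0.143
```

```bash
python3 - <<'E'
from h import *
arc([pose(y,30,43) for y in 107-4*np.arange(8)])
E
```

```text
[0.613  0.1612 0.2731] q [ 0.36  0.3   1.48 -0.49  1.08  0.3 ]
xdown,ydown,tilt,yaw [21.8 20.2] 30.4 99.3 lip [0.564 0.21  0.156]
[0.0, -0.2, 0.1, -1.0, 1.5, -2.9, -1]
[-0.3, -0.4, -0.1, 1.5, -1.4, 3.5, -1]
[-0.3, -0.4, -0.1, 1.5, -1.4, 3.5, -1]
[-0.3, -0.4, -0.1, 1.5, -1.4, 3.5, -1]
[-0.3, -0.4, -0.1, 1.5, -1.4, 3.5, -1]
[-0.3, -0.4, -0.1, 1.5, -1.4, 3.5, -1]
[-0.3, -0.4, -0.1, 1.5, -1.4, 3.5, -1]
[-0.3, -0.4, -0.1, 1.5, -1.4, 3.5, -1]
```

Emit:
play_rows([
  [-0.3,-0.5,0,1.5,-1.4,3.5,-1],
  [-0.3,-0.5,0,1.5,-1.4,3.5,-1],
  [-0.3,-0.5,0,1.5,-1.4,3.5,-1],
  [-0.3,-0.5,0,1.1,-1.0,2.6,-1],
  [-0.2,-0.3,0,0.7,-0.6,1.7,-1],
  [-0.1,-0.1,0,0.3,-0.3,0.8,-1],
  [0,0,0,0,0,0,-1],
  [0,0,0,0,0,0,-1],
])

```text
time_s: 14.45
eef_pos: [0.5935, 0.1486, 0.2682]
tool_rot: [1.93, 1.76, -0.04]
force: [-0.6, 0.1, -5.6]
gripper_width: 0.144
```

```bash
python3 - <<'E'
from h import *
arc([pose(77,30,43)])
d=grab('side');np.savez('side5.npz',f=d['frame'],c=cloud(d))
cv2.imwrite('pics/c5.png',cv2.resize(d['frame'][90:240,190:390],None,fx=4,fy=4,interpolation=cv2.INTER_CUBIC)[...,::-1])
E
```

```text
[0.5935 0.1486 0.2682] q [ 0.39  0.34  1.45 -0.54  1.24  0.63]
xdown,ydown,tilt,yaw [21.2 20.7] 30.4 80.5 lip [0.564 0.211 0.151]
[-1.1, -1.0, -0.4, 3.6, -2.9, 6.5, -1]
```

View pics/c5.png

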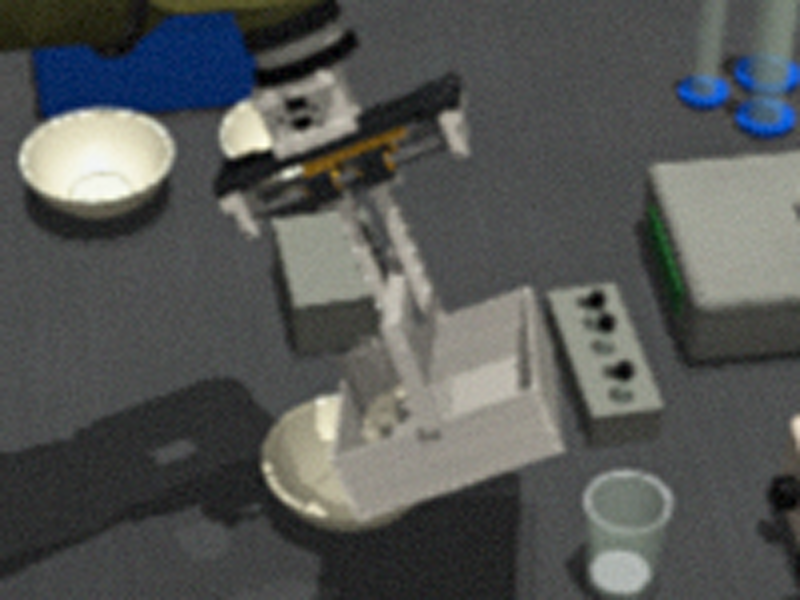

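```bash
python3 - <<'E'
from h import *
o=observe();R=Ro.from_rotvec(o['tool_rot'])*TOOL.inv()
D=np.load('side5.npz');c=D['c'];f=D['f']
def tf(c): return R.inv().apply((c-o['eef_pos']).reshape(-1,3)).reshape(c.shape)*1000+[0,0,117]
p=tf(c)
s=c[90+92:90+99,190+117:190+127].reshape(-1,3);m=s.mean(0);n=np.linalg.svd(s-m)[2][2];n*=np.sign(n[2]);print('floor normal',n,np.degrees(np.arccos(n[2])),'tool',R.as_matrix()[:,2], 'floor z',p[185,312])
d=grab('top');pt=tf(cloud(d)); d2=d['frame'].copy()
for nm,q,g in(('side',p,f),('top',pt,d['frame'])):
    k=(q[...,2]>8)&(q[...,2]<35)&(abs(q[...,0])<94)&(abs(q[...,1])<69)
    print(nm,k.sum(), q[k].round()[:: max(1,k.sum()//25)].tolist())
v,u=np.where((abs(pt[...,0])<110)&(abs(pt[...,1])<85)&(pt[...,2]>-10)&(pt[...,2]<60));print(u.min(),u.max(),v.min(),v.max())
cv2.imwrite('pics/c6.png',cv2.resize(d['frame'][v.min()-20:v.max()+20,u.min()-20:u.max()+20],None,fx=4,fy=4,interpolation=cv2.INTER_CUBIC)[:600,:800,::-1])
E
```

```text
floor normal [-0.32317545  0.40089078  0.85723055] 30.99296330716356 tool [-0.31898501  0.39259886  0.86262083] floor z [ 60.64421998 -24.3032149    7.86720936]
side 246 [[90.0, -53.0, 33.0], [89.0, -22.0, 28.0], [93.0, -22.0, 19.0], [89.0, -44.0, 9.0], [77.0, -50.0, 8.0], [83.0, -25.0, 9.0], [73.0, -28.0, 8.0], [94.0, 10.0, 10.0], [88.0, 50.0, 25.0], [46.0, -40.0, 8.0], [90.0, 52.0, 21.0], [78.0, 5.0, 8.0], [94.0, 54.0, 17.0], [32.0, -37.0, 9.0], [80.0, 47.0, 16.0], [70.0, 58.0, 21.0], [29.0, -21.0, 9.0], [79.0, 46.0, 10.0], [64.0, 65.0, 20.0], [48.0, 17.0, 8.0], [30.0, 7.0, 9.0], [56.0, 51.0, 11.0], [38.0, 55.0, 17.0], [37.0, 59.0, 15.0], [29.0, 61.0, 17.0], [33.0, 60.0, 11.0], [5.0, 65.0, 19.0], [-91.0, -29.0, 8.0]]
top 141 [[94.0, -64.0, 8.0], [86.0, -58.0, 9.0], [-8.0, -61.0, 8.0], [55.0, -50.0, 11.0], [-30.0, -49.0, 9.0], [31.0, -38.0, 8.0], [-5.0, -37.0, 9.0], [38.0, -27.0, 8.0], [-62.0, -32.0, 11.0], [-37.0, -23.0, 9.0], [12.0, -12.0, 9.0], [-76.0, -13.0, 9.0], [-66.0, -9.0, 9.0], [-52.0, 6.0, 9.0], [-45.0, 17.0, 8.0], [-71.0, 34.0, 11.0], [40.0, 50.0, 19.0], [51.0, 56.0, 13.0], [31.0, 55.0, 8.0], [49.0, 59.0, 17.0], [18.0, 57.0, 11.0], [36.0, 62.0, 13.0], [17.0, 60.0, 13.0], [39.0, 65.0, 15.0], [18.0, 62.0, 19.0], [-7.0, 62.0, 10.0], [29.0, 67.0, 19.0], [12.0, 65.0, 17.0], [-67.0, 66.0, 8.0]]
247 309 171 223
```

View pics/c6.png

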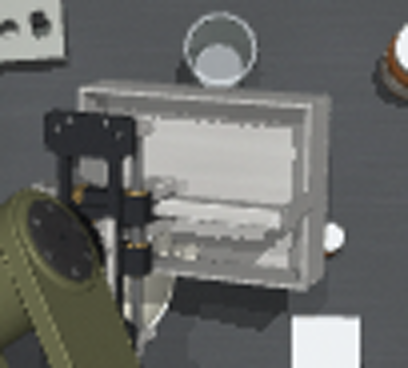

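```bash
python3 - <<'E'
from h import *
L=(.559,.207,.155)
o=observe();M=(Ro.from_rotvec(o['tool_rot'])*TOOL.inv())
# yaw parameter of the present pose
y0=(M*tray_R(0,30.4,44.3).inv()).as_euler('ZYX',degrees=True)[0];print(y0)
arc([pose(y0,t,dd,L) for t,dd in zip(np.linspace(30.5,30,7),np.linspace(40,13,7))])
E
```

```text
84.70083659794244
[0.5934 0.1484 0.2683] q [ 0.39  0.34  1.45 -0.54  1.24  0.63]
xdown,ydown,tilt,yaw [21.2 20.7] 30.4 80.5 lip [0.563 0.211 0.151]
[-0.4, 0.0, -0.4, 1.6, -1.6, -0.6, -1]
[0.2, 0.3, 0.0, 1.9, -1.3, -0.6, -1]
[0.2, 0.3, 0.1, 1.9, -1.2, -0.6, -1]
[0.2, 0.3, 0.1, 2.0, -1.0, -0.6, -1]
[0.2, 0.3, 0.1, 2.1, -0.9, -0.6, -1]
[0.2, 0.3, 0.2, 2.2, -0.7, -0.6, -1]
[0.1, 0.4, 0.2, 2.2, -0.5, -0.6, -1]
```

Emit:
play_rows([
  [-0.2,0.1,-0.2,1.0,-1.0,-0.4,-1],
  [0,0.2,0,1.9,-1.5,-0.6,-1],
  [0.2,0.3,0,1.9,-1.3,-0.6,-1],
  [0.2,0.3,0.1,2.0,-1.1,-0.6,-1],
  [0.2,0.3,0.1,2.1,-0.9,-0.6,-1],
  [0.2,0.3,0.1,2.2,-0.7,-0.6,-1],
  [0.1,0.3,0.1,1.5,-0.5,-0.5,-1],
  [0,0,0,0,0,0,-1],
])

```text
time_s: 15.35
eef_pos: [0.6135, 0.1536, 0.2686]
tool_rot: [1.973, 1.802, -0.388]
force: [0.6, 0.7, -6.0]
gripper_width: 0.143
```

Emit:
play_rows([
  [0,0,0,0,0,0,-1],
  [0,0,0,0,0,0,-1],
  [0,0,0,0,0,0,-1],
  [0,0,0,0,0,0,-1],
  [0,0,0,0,0,0,-1],
  [0,0,0,0,0,0,-1],
  [0,0,0,0,0,0,-1],
  [0,0,0,0,0,0,-1],
])

```text
time_s: 16.15
eef_pos: [0.6131, 0.1537, 0.2696]
tool_rot: [1.972, 1.801, -0.382]
force: [0.8, -0.6, -5.5]
gripper_width: 0.145
```

```bash
python3 - <<'E'
from h import *
L=(.559,.207,.155)
o=observe();print(o['time_s'])
arc([pose(84.7,t,dd,L) for t,dd in zip(np.linspace(30,31,7),np.linspace(17,38,7))])
E
```

```text
16.15
[0.6131 0.1537 0.2696] q [ 0.39  0.53  1.17 -0.51  1.56  0.51]
xdown,ydown,tilt,yaw [28.9  7.7] 30.1 82.6 lip [0.56  0.208 0.156]
[-0.1, -0.2, 0.1, -0.6, 0.3, 0.3, -1]
[-0.1, -0.3, -0.1, -1.7, 0.4, 0.5, -1]
[-0.1, -0.3, -0.1, -1.7, 0.5, 0.5, -1]
[-0.1, -0.3, -0.1, -1.7, 0.6, 0.5, -1]
[-0.1, -0.3, -0.1, -1.6, 0.7, 0.5, -1]
[-0.2, -0.3, -0.1, -1.6, 0.8, 0.5, -1]
[-0.2, -0.3, -0.0, -1.5, 0.9, 0.5, -1]
```

Emit:
play_rows([
  [-0.1,-0.2,0,-0.7,0.2,0.3,-1],
  [-0.1,-0.3,-0.1,-1.7,0.4,0.5,-1],
  [-0.1,-0.3,-0.1,-1.7,0.5,0.5,-1],
  [-0.1,-0.3,-0.1,-1.7,0.6,0.5,-1],
  [-0.1,-0.3,-0.1,-1.6,0.7,0.5,-1],
  [-0.2,-0.3,-0.1,-1.0,0.5,0.4,-1],
  [-0.1,-0.2,0,-0.5,0.3,0.2,-1],
  [0,0,0,0,0,0,-1],
])

```text
time_s: 16.95
eef_pos: [0.5906, 0.1493, 0.2734]
tool_rot: [1.931, 1.752, -0.155]
force: [-0.4, 0.1, -5.4]
gripper_width: 0.137
```

Emit:
play_rows([
  [0,0,0,0,0,0,-1],
  [0,0,0,0,0,0,-1],
  [0,0,0,0,0,0,-1],
  [0,0,0,0,0,0,-1],
  [0,0,0,0,0,0,-1],
  [0,0,0,0,0,0,-1],
  [0,0,0,0,0,0,-1],
  [0,0,0,0,0,0,-1],
])

```text
time_s: 17.75
eef_pos: [0.5912, 0.1492, 0.2728]
tool_rot: [1.931, 1.752, -0.158]
force: [0.7, 0.4, -4.5]
gripper_width: 0.144
```

```bash
python3 - <<'E'
from h import *
arc([])
o=observe();R=Ro.from_rotvec(o['tool_rot'])*TOOL.inv()
def tf(c): return R.inv().apply((c-o['eef_pos']).reshape(-1,3)).reshape(c.shape)*1000+[0,0,117]
im=[]
for nm in('side','top'):
    d=grab(nm);c=cloud(d);q=tf(c)
    # floor z offset in the measured tray, then points clearly above it
    fl=(abs(q[...,0])<80)&(q[...,1]<-15)&(q[...,1]>-60)&(q[...,2]<20)&(q[...,2]>-10); A=q[fl]
    co=np.linalg.lstsq(np.c_[A[:,:2],np.ones(len(A))],A[:,2],rcond=None)[0]; print(nm,'floor plane',co.round(3))
    h=q[...,2]-(q[...,:2]@co[:2]+co[2])
    k=(h>5)&(h<25)&(abs(q[...,0])<90)&(abs(q[...,1])<66)&(q[...,1]>0); P=q[k]
    print(k.sum(),np.c_[P[:,:2],h[k]].round()[np.argsort(P[:,0])][::max(1,k.sum()//20)].tolist())
    C=d['R']@(o['eef_pos']+R.apply([.05,.04,-.1]))+d['t'];C=d['mtx']@C;u,v=(C[:2]/C[2]).astype(int)
    im.append(cv2.resize(d['frame'][v-30:v+30,u-32:u+32],(400,375),interpolation=cv2.INTER_CUBIC))
    if nm=='side':
        s=c[160:245,235:320].reshape(-1,3); s=s[(s[:,2]>.045)&(s[:,2]<.054)&(np.hypot(s[:,0]-.559,s[:,1]-.207)<.09)]; print('dish',(s.max(0)+s.min(0))/2,len(s))
cv2.imwrite('pics/c7.png',np.hstack(im)[...,::-1])
E
```

```text
[0.5912 0.1492 0.2728] q [ 0.4   0.38  1.39 -0.55  1.35  0.62]
xdown,ydown,tilt,yaw [24.9 17.3] 31.1 80.2 lip [0.556 0.206 0.154]
side floor plane [-3.000e-03 -2.000e-03  7.709e+00]
81 [[12.0, 65.0, 13.0], [30.0, 61.0, 8.0], [33.0, 57.0, 12.0], [37.0, 58.0, 8.0], [40.0, 54.0, 12.0], [41.0, 60.0, 14.0], [49.0, 60.0, 14.0], [53.0, 49.0, 10.0], [56.0, 55.0, 10.0], [68.0, 61.0, 15.0], [73.0, 65.0, 14.0], [75.0, 58.0, 14.0], [77.0, 46.0, 13.0], [79.0, 56.0, 22.0], [81.0, 39.0, 6.0], [82.0, 58.0, 16.0], [83.0, 35.0, 8.0], [84.0, 44.0, 10.0], [84.0, 43.0, 13.0], [86.0, 37.0, 14.0], [90.0, 53.0, 14.0]]
dish [0.54958162 0.20677399 0.04947782] 112
top floor plane [ 8.000e-03 -1.000e-03  4.458e+00]
71 [[-76.0, 29.0, 6.0], [-55.0, 30.0, 6.0], [-16.0, 55.0, 5.0], [6.0, 43.0, 6.0], [13.0, 61.0, 7.0], [19.0, 61.0, 10.0], [23.0, 62.0, 8.0], [27.0, 59.0, 8.0], [30.0, 59.0, 10.0], [36.0, 65.0, 14.0], [36.0, 50.0, 6.0], [37.0, 56.0, 11.0], [39.0, 55.0, 15.0], [41.0, 59.0, 12.0], [42.0, 62.0, 15.0], [45.0, 60.0, 11.0], [50.0, 64.0, 8.0], [52.0, 48.0, 5.0], [53.0, 64.0, 10.0], [55.0, 59.0, 20.0], [56.0, 50.0, 12.0], [57.0, 56.0, 17.0], [60.0, 65.0, 10.0], [66.0, 59.0, 6.0]]
```

View pics/c7.png

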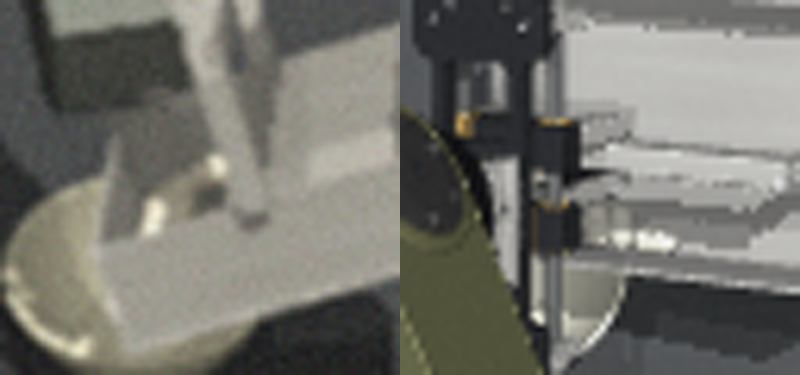

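```bash
python3 -c "
from h import *
o=observe();print(o['time_s'],abs(o['dq']).max(),o['force'],o['gripper_width']);print(workorder.sign_off())"
```

```text
17.85 0.002479556393914933 [-0.50349178  0.0126713  -5.41195554] 0.14186972718335045
the job is handed in; nothing more can be done
None
```

The job is handed in at 17.85 s. The gripper holds the tray still by its handle, with 60 N set as the grip. It is tilted about 31° towards the clipped corner: x side down 25°, y side down 17°. I turned the tray about 80° over the dish to see inside, then rocked it once to pack the bars into the corner.

**Checks that agreed**
- **Lip position:** from the arm pose, it is at (0.556, 0.206, 0.154). That is about 3 mm from the dish centre measured at the start, and about 104 mm above its rim.
- **Tilt:** the tray floor in the depth image agrees with the tool's tilt in the last check, so the handle has not slipped noticeably.
- **Spills and disturbance:** I saw no bars outside the tray and no sign of other things moved in the views I took. The load reads about 5.4 N, against 5.1–6.7 N after lifting.

**Checks that were partial or disagreed**
- **Bars:** I could not count all five, because the handle, the gripper and the tray wall hide part of the corner. The bars I could see lie in the corner and along the y wall. The farthest bar's middle is about 55–60 mm from the corner, and I saw none elsewhere on the visible floor.
- **Dish:** a late measurement from the side camera put its centre about 9 mm nearer the robot than at the start. The tray hid much of the rim in that view, and I saw no sign of contact, so I took it as a measuring error.

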